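# Tip the galley so the spacing blocks line up along its fence

## Task

Take the galley with the three loose wooden blocks by its bar handle and tip it up towards its tall fence until all three blocks slide down and lie flat against the fence in a single row. Then lower the galley gently until it lies level again and let go. Do not push the blocks with the gripper, and do not let the galley drop.

Things in the scene. Friction and masses are not known exactly. Their poses are not given: they have to be found in the camera images.
- galley (a joint): Tilt of the galley with loose blocks: aluminium tray, 190 mm (its x, away from the robot) by 220 mm (y), hinged on a fixed wooden stand along its near, fenced edge. 0 = level (on a stop), up to 0.9 rad as the far edge with the handle is lifted; needs about 3 N there, falls back if let go. Left or right of the middle; the like galley beside it holds a finished row locked behind steel bars.
- galley_handle (a point): Middle of the tray's handle: round steel bar, 12 mm thick, 90 mm between its arms, along the tray's y. Moves with the tray and has its axes: x from fence to handle, y along the fence, z up. 66 mm above the bench when level. The hinge line (along y) is 255 mm back (x -0.255) and 40 mm down (z -0.040) from here in these axes. 59 mm free between bar and tray edge.
- galley_fence (a point): Middle of the fence's inner face at its foot, on the tray's floor, with the tray's axes (x away from the fence, y along it). 30 mm above the bench when level. The fence is 30 mm high and 212 mm long inside; side walls 18 mm, far lip 8 mm high, inner depth 180 mm.
- block_long: Loose hardwood block in the galley, 50 mm long (its y), 30 mm wide (its x), 23 mm high, 13 to 40 g; origin at the centre of its underside. Lies up to 17 degrees askew, its y roughly along the fence, centre 45 to 125 mm from the fence, with nothing between it and the fence. Waxed: slides on the tray when tilted above about 14 degrees; 20 to 30 degrees brings it home.
- block_mid: Loose hardwood block in the galley, 40 mm long (its y), 30 mm wide (its x), 23 mm high, 13 to 40 g; origin at the centre of its underside. Lies up to 17 degrees askew, its y roughly along the fence, centre 45 to 125 mm from the fence, with nothing between it and the fence. Waxed: slides on the tray when tilted above about 14 degrees; 20 to 30 degrees brings it home.
- block_short: Loose hardwood block in the galley, 30 mm long (its y), 30 mm wide (its x), 23 mm high, 13 to 40 g; origin at the centre of its underside. Lies up to 17 degrees askew, its y roughly along the fence, centre 45 to 125 mm from the fence, with nothing between it and the fence. Waxed: slides on the tray when tilted above about 14 degrees; 20 to 30 degrees brings it home.

How it is judged:
By the outcome, as a careful person would: the job done as asked, in the order asked, and still so for the second after the job is handed in, with the robot touching nothing.
It also fails if it takes over 40 s, if anything falls off the work surface, if the arm or the gripper's body presses on something with over 40 N, if the wrist force passes 120 N, or if a joint passes its speed limit or range.

## Robot

A 7-joint arm with a two-finger parallel gripper is mounted at the origin on the work surface. World frame = base frame: x ahead of the robot, y to its left, z up, the work surface at z = 0. Lengths are in m, angles in rad, forces in N, time in s.
With the tool pointing down it reaches from about 0.4 to 0.925 m from the base axis. Payload 5.6 kg.
Tool frame: the origin (TCP) lies midway between the tips of the shut fingers; the grasp point (between the pads) lies 19 mm behind it; x points along the fingers, z is the direction in which the jaws open and shut, and the axes are right-handed (so a half turn about x gives the same grasp; the last joint's range is limited). The gripper opens to 85 mm and grips with 20 to 120 N. Pads are 22 mm wide; open, the fingers measure 114 mm over their backs; the gripper's body (76 mm by 85 mm) begins 54 mm behind the grasp point. The pads swing forward as they close: fully open they stand 13 mm farther back than shut.
Start: joints at [-1.354, 0.468, -0.012, 1.603, 0.006, 1.071, -0.056], TCP at [0.167, 0.628, 0.231] pointing down, gripper open.
Joint ranges: [-2.53, 2.53], [-0.31, 2.02], [-1.57, 1.55], [0.28, 2.44], [-1.29, 4.43], [0.15, 1.84], [-2.92, 2.92]. Speed limits (rad/s): [2.57, 2.57, 3.14, 3.14, 3.14, 3.14, 3.14].

## Interface

Orientations are given as a rotation vector (axis times angle).
In Python, from rig import arm gives the robot as it stands.
- The arm moves only by the tool send_rows, never from a script. Its argument "targets" is a list that holds one entry, the list of rows, each a list of 5 numbers: the shift along the tool's x, y, z in m, then the turn about the tool's x in degrees, then the closure, from 0 (fully open) to 1 (shut). In form: [[[tx, ty, tz, spin, gripper], ...]]. A call has exactly 8 rows; each row is the pose to reach, as a shift and turn from the pose commanded when the call began, along the tool's axes at that moment; what a row does not reach only later rows make up. A row lasts 1/10 s, in which the tool goes at most 50 mm and 8.59 degrees, less where a joint would pass 70% of its speed; a pose out of reach is approached as far as the arm can. A call with a gripper value outside its range is refused whole. The fingers move at their own pace and stop on an object; the grip force is fixed at half the most. Time passes only in rows, so rows that repeat a pose let the fingers close, or fill a call up. It gives the time, the measured TCP pose, the force and the opening at its end, in the units of the state.
- arm.read_state(): the state, without advancing time (a new reading comes with each control period).
- arm.read_camera(name): name is "scene" or "top"; returns the picture (480x640x3 uint8, red, green, blue); there is no depth.
- arm.get_calibration(name): a dict with "mtx" (3x3 intrinsics, pixels), "T" (4x4, takes a point from camera to world coordinates). Camera axes: x right, y down, z forward; pixel columns grow to the right and rows downward; lengths in m; the calibration is good to about 2 mm. A picture is of the moment at which its call begins. get_calibration takes no time and is no camera call.
- arm.close_job(): hands the job in, once; it reports no verdict.
The state is a dict: "t": time; "joint_pos": joint angles; "qd": joint speeds; "tau": joint torques, N m; "ee_pos": TCP position; "ee_rot": TCP orientation; "contact_force": force on the tool from outside, world axes, zero at the start; "ft_torque": the same for the moment, N m; "gripper_width": opening from 0.0 (shut) to 1.0 (fully open).
Only numpy, scipy, OpenCV 4.12 (cv2) and the standard library are available. Lean on these libraries where they do the work, as an engineer would, in place of code of your own. Each camera call takes 0.05 s, during which the arm holds its last target.

## Working session

There is one attempt and no reset: what is moved stays moved. The work goes in short steps, Python scripts to look and compute and a tool call to move; the robot and the scene stay as the last step left them, time stands still between calls to the robot, and variables do not carry over. Pictures are saved under pics/ and viewed, and the job is handed in when it is done.

Besides the shell and the picture viewer there is one more tool, called after "Request:" in YAML: its name, and indented under it one key for each argument. send_rows: Moves the arm, as the interface text tells. Its arguments: {"type":"object","properties":{"targets":{"type":"array"}},"required":["targets"]}

```bash
mkdir -p pics; ls; cat > h.py <<'E'
import numpy as np, cv2
from scipy.spatial.transform import Rotation as R
from rig import arm
def snap(n,f):
    im=arm.read_camera(n); cv2.imwrite('pics/'+f,im[:,:,::-1]); return im
def ray(n,u,v,z):
    c=arm.get_calibration(n); K=np.array(c['mtx']);T=np.array(c['T'])
    d=T[:3,:3]@np.linalg.solve(K,[u,v,1.]); o=T[:3,3]
    return o+d*(z-o[2])/d[2]
def proj(n,p):
    c=arm.get_calibration(n); K=np.array(c['mtx']);T=np.linalg.inv(np.array(c['T']))
    q=K@(T[:3,:3]@np.array(p)+T[:3,3]); return q[:2]/q[2]
E
python3 - <<'E'
from h import *
snap('scene','s0.png');snap('top','t0.png')
s=arm.read_state(); print(s)
print(R.from_rotvec(s['ee_rot']).as_matrix().round(3))
for n in('scene','top'): print(arm.get_calibration(n))
E
```

```text
pics
{'t': 0.1, 'joint_pos': array([-1.35398375,  0.46830888, -0.01156566,  1.60348505,  0.005996  ,
        1.0714153 , -0.05629341]), 'qd': array([ 6.78464391e-04, -3.27608683e-03, -7.78421649e-04, -1.81847126e-03,
        4.30532976e-04,  1.24262386e-04,  7.11404510e-05]), 'tau': array([ 4.10206303e-04, -5.33524847e+01,  2.13853118e-02, -2.51967412e+01,
        1.14990456e-02,  4.27901919e-03,  7.88973068e-06]), 'ee_pos': array([0.16694464, 0.62769727, 0.23043998]), 'ee_rot': array([-1.01669314,  1.3222113 ,  1.01492188]), 'contact_force': array([ 0.35347968, -0.08695097, -0.67014317]), 'ft_torque': array([-0.01283125, -0.00791572,  0.07037462]), 'gripper_width': 1.001235908230837}
[[-0.    -0.966  0.257]
 [-0.002  0.257  0.966]
 [-1.    -0.    -0.002]]
{'mtx': array([[582.82248765,   0.        , 329.96680629],
       [  0.        , 582.82248765, 236.04261596],
       [  0.        ,   0.        ,   1.        ]]), 'T': array([[ 0.83918369,  0.33703875, -0.42682035,  0.91342184],
       [ 0.54349368, -0.54805634,  0.63580568, -0.60017987],
       [-0.01963045, -0.76553192, -0.64309838,  0.69410156],
       [ 0.        ,  0.        ,  0.        ,  1.        ]])}
{'mtx': array([[520.71838164,   0.        , 311.5253345 ],
       [  0.        , 520.71838164, 240.06743971],
       [  0.        ,   0.        ,   1.        ]]), 'T': array([[-0.01154952, -0.98180611,  0.1895346 ,  0.36306519],
       [-0.99990856,  0.01267323,  0.00471781, -0.01992983],
       [-0.00703399, -0.18946278, -0.98186271,  0.95810935],
       [ 0.        ,  0.        ,  0.        ,  1.        ]])}
```

View pics/s0.png

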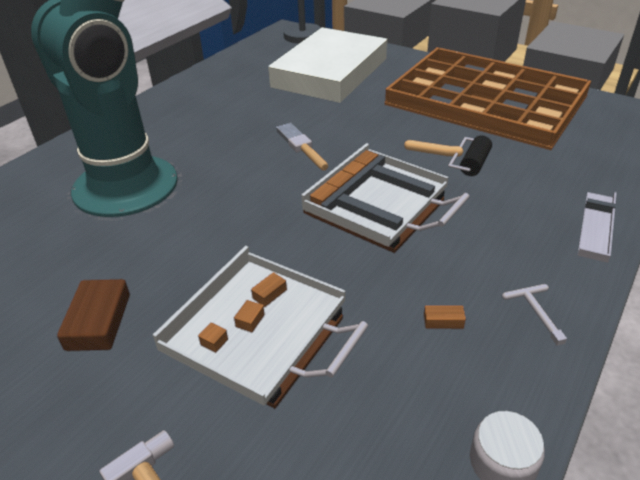

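View pics/t0.png

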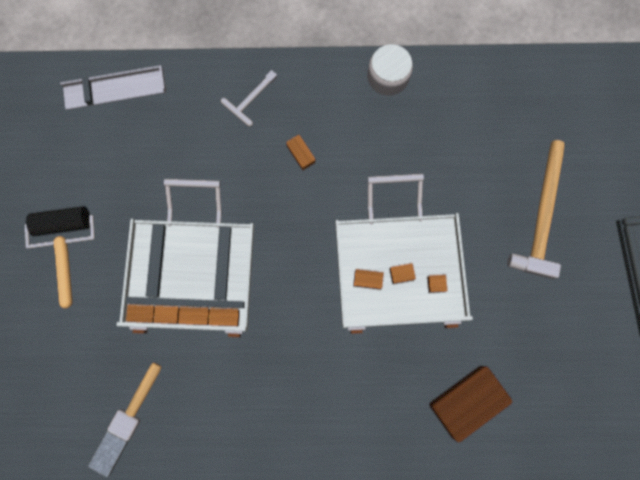

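The loose galley is the right one in the top view: handle bar about (370,179)–(423,177), fence along row ~322, blocks at (369,279), (403,273) and (438,284). Now I'll measure it.

```bash
python3 - <<'E'
from h import *
im=cv2.imread('pics/t0.png'); hsv=cv2.cvtColor(im,cv2.COLOR_BGR2HSV)
g=cv2.cvtColor(im,cv2.COLOR_BGR2GRAY)
m=(g>120).astype(np.uint8); 
# bar: rows 165..190
sub=np.zeros_like(m); sub[168:190,360:432]=m[168:190,360:432]
for c in range(366,428,6):
    r=np.where(sub[:,c])[0]; print(c,r.min() if len(r) else None,r.max() if len(r) else None)
ys,xs=np.nonzero(sub[:186]); print(xs.min(),xs.max())
(cx,cy),wh,a=cv2.minAreaRect(np.c_[xs,ys].astype(np.float32)); print(cx,cy,wh,a)
for p in[(369,180.5),(424,178),(396.5,179)]: print(p,ray('top',*p,.066))
# tray rim corners far/near at lip
for p,z in[((337,219),.05),((459,215),.05),((345,325),.06),((470,318),.06)]: print(p,ray('top',*p,z))
b=((hsv[...,1]>120)&(hsv[...,0]<20)).astype(np.uint8); b[:, :345]=0;b[:255]=0;b[300:]=0;b[:,460:]=0
cs,_=cv2.findContours(b,cv2.RETR_EXTERNAL,cv2.CHAIN_APPROX_NONE)
for c in cs:
    if cv2.contourArea(c)>30:
        r=cv2.minAreaRect(c); print(r,ray('top',*r[0],.053))
big=cv2.resize(im[150:350,320:490],None,fx=3.5,fy=3,interpolation=cv2.INTER_CUBIC);cv2.imwrite('pics/z0.png',big)
s=cv2.imread('pics/s0.png');cv2.imwrite('pics/z1.png',cv2.resize(s[300:400,260:400],None,fx=5,fy=5))
print(proj('scene',ray('top',396.5,179,.066)),proj('scene',ray('top',369,180.5,.066)),proj('scene',ray('top',424,178,.066)))
E
```

```text
366 None None
372 177 189
378 176 182
384 176 182
390 176 181
396 175 181
402 175 181
408 174 180
414 174 180
420 174 189
426 None None
368 423
395.5 179.5 (11.0, 55.0) 90.0
(369, 180.5) [ 0.64210144 -0.11935352  0.066     ]
(424, 178) [ 0.64539387 -0.21749038  0.066     ]
(396.5, 179) [ 0.64421176 -0.1684374   0.066     ]
(337, 219) [ 0.57616771 -0.06159449  0.05      ]
(459, 215) [ 0.58063104 -0.27993448  0.05      ]
(345, 325) [ 0.38846316 -0.07089282  0.06      ]
(470, 318) [ 0.39773398 -0.28402951  0.06      ]
((437.0, 283.5), (15.0, 16.0), 90.0) [ 0.45803585 -0.23291846  0.053     ]
((368.0784912109375, 278.8327331542969), (27.107166290283203, 15.30620288848877), 6.709836959838867) [ 0.46766566 -0.11340263  0.053     ]
((402.1678161621094, 273.1174621582031), (15.235179901123047, 21.954879760742188), 79.99201965332031) [ 0.47694954 -0.17322066  0.053     ]
[345.4402591  348.79461781] [362.42357279 324.91281666] [326.44264557 374.36302674]
```

View pics/z0.png

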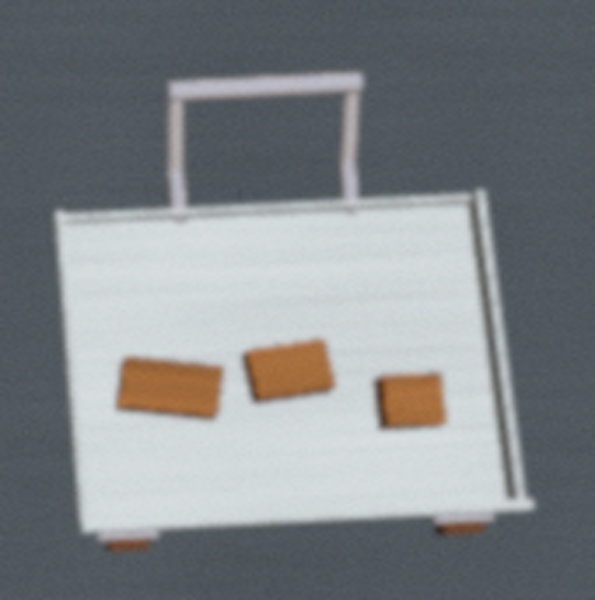

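View pics/z1.png

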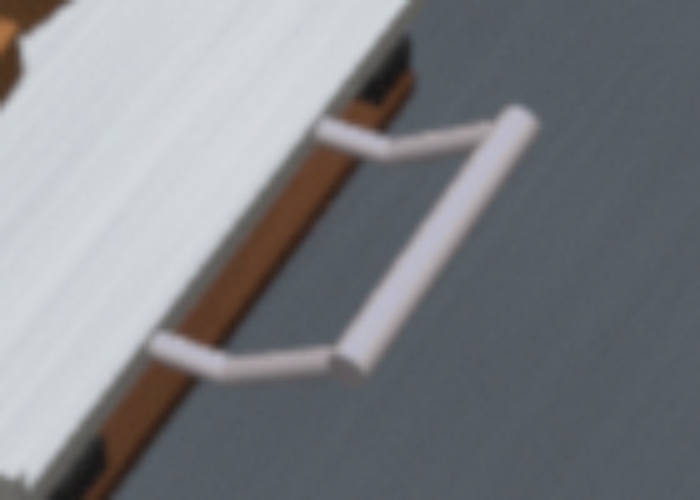

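The top and scene views agree on the bar to about 2 px: middle ≈ (0.643, −0.168, 0.066), tray yaw ≈ +2°. I'll bring the tool over it along an arc around the base.

```bash
cat > plan.py <<'E'
from h import *
a=np.linspace(75.1,-14.63,25); r=np.linspace(.650,.665,25); z=np.linspace(.230,.15,25)
yaw=np.linspace(75.1,2.0,25)
P=np.c_[r*np.cos(np.radians(a)),r*np.sin(np.radians(a)),z]
for k in range(3):
    i0=8*k; y=np.radians(yaw[i0])
    M=np.array([[0,-np.sin(y),np.cos(y)],[0,np.cos(y),np.sin(y)],[-1,0,0]])
    print([[*map(float,(M.T@(P[i]-P[i0])).round(3)),round(yaw[i0]-yaw[i],1)] for i in range(i0+1,i0+9)])
E
python3 plan.py
```

```text
[[0.003, -0.042, -0.001, np.float64(3.0)], [0.007, -0.085, -0.004, np.float64(6.1)], [0.01, -0.127, -0.011, np.float64(9.1)], [0.013, -0.168, -0.02, np.float64(12.2)], [0.017, -0.209, -0.031, np.float64(15.2)], [0.02, -0.249, -0.046, np.float64(18.3)], [0.023, -0.289, -0.063, np.float64(21.3)], [0.027, -0.327, -0.082, np.float64(24.4)]]
[[0.003, -0.042, -0.005, np.float64(3.0)], [0.007, -0.085, -0.013, np.float64(6.1)], [0.01, -0.126, -0.023, np.float64(9.1)], [0.013, -0.167, -0.036, np.float64(12.2)], [0.017, -0.207, -0.052, np.float64(15.2)], [0.02, -0.246, -0.07, np.float64(18.3)], [0.023, -0.283, -0.091, np.float64(21.3)], [0.027, -0.32, -0.114, np.float64(24.4)]]
[[0.003, -0.042, -0.009, np.float64(3.0)], [0.007, -0.084, -0.021, np.float64(6.1)], [0.01, -0.124, -0.035, np.float64(9.1)], [0.013, -0.164, -0.052, np.float64(12.2)], [0.017, -0.202, -0.072, np.float64(15.2)], [0.02, -0.24, -0.094, np.float64(18.3)], [0.023, -0.275, -0.119, np.float64(21.3)], [0.027, -0.309, -0.146, np.float64(24.4)]]
```

Request:
send_rows:
  targets:
    - [[0.003,-0.042,-0.001,3.0,0.5],[0.007,-0.085,-0.004,6.1,0.5],[0.01,-0.127,-0.011,9.1,0.5],[0.013,-0.168,-0.02,12.2,0.5],[0.017,-0.209,-0.031,15.2,0.5],[0.02,-0.249,-0.046,18.3,0.5],[0.023,-0.289,-0.063,21.3,0.5],[0.027,-0.327,-0.082,24.4,0.5]]

```text
t: 0.9
ee_pos: [0.4633, 0.4636, 0.2038]
ee_rot: [-0.689, 1.459, 0.689]
contact_force: [-0.1, 1.5, -0.4]
gripper_width: 0.502
```

Request:
send_rows:
  targets:
    - [[0.003,-0.042,-0.005,3.0,0.5],[0.007,-0.085,-0.013,6.1,0.5],[0.01,-0.126,-0.023,9.1,0.5],[0.013,-0.167,-0.036,12.2,0.5],[0.017,-0.207,-0.052,15.2,0.5],[0.02,-0.246,-0.07,18.3,0.5],[0.023,-0.283,-0.091,21.3,0.5],[0.027,-0.32,-0.114,24.4,0.5]]

```text
t: 1.7
ee_pos: [0.6378, 0.1726, 0.1768]
ee_rot: [-0.359, 1.541, 0.359]
contact_force: [0.6, 0.2, -0.4]
gripper_width: 0.498
```

Request:
send_rows:
  targets:
    - [[0.003,-0.042,-0.009,3.0,0.5],[0.007,-0.084,-0.021,6.1,0.5],[0.01,-0.124,-0.035,9.1,0.5],[0.013,-0.164,-0.052,12.2,0.5],[0.017,-0.202,-0.072,15.2,0.5],[0.02,-0.24,-0.094,18.3,0.5],[0.023,-0.275,-0.119,21.3,0.5],[0.027,-0.309,-0.146,24.4,0.5]]

```text
t: 2.5
ee_pos: [0.6431, -0.1692, 0.1498]
ee_rot: [-0.025, 1.571, 0.025]
contact_force: [0.7, -0.4, -0.1]
gripper_width: 0.499
```

```bash
python3 - <<'E'
from h import *
a=snap('scene','s1.png');b=snap('top','t1.png')
c=np.vstack([cv2.resize(a[250:420,230:430],(600,300)),cv2.resize(b[120:320,320:520],(600,300))]);cv2.imwrite('pics/c1.png',c[:,:,::-1])
s=arm.read_state();print(s['ee_pos'],R.from_rotvec(s['ee_rot']).as_matrix().round(3))
E
```

```text
[ 0.64015839 -0.17694549  0.14974231] [[-0.003 -0.021  1.   ]
 [-0.005  1.     0.021]
 [-1.    -0.005 -0.003]]
```

View pics/s1.png

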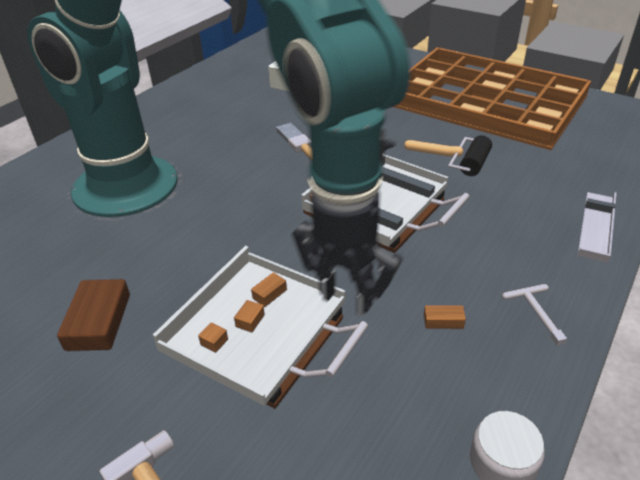

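Request:
send_rows:
  targets:
    - [[0.012,0,0,0,0.5],[0.026,0,0,0,0.5],[0.04,0,0,0,0.5],[0.054,0,0,0,0.5],[0.068,0,0,0,0.5],[0.082,0,0,0,0.5],[0.095,0,0,0,0.5],[0.104,0,0,0,0.5]]

```text
t: 3.4
ee_pos: [0.6431, -0.1675, 0.0447]
ee_rot: [-0.026, 1.572, 0.026]
contact_force: [0.1, 0.2, 0.3]
gripper_width: 0.501
```

```bash
python3 - <<'E'
from h import *
a=snap('scene','s2.png');b=snap('top','t2.png')
cv2.imwrite('pics/c2.png',cv2.resize(a[200:420,200:450],(750,600))[:,:,::-1])
s=arm.read_state();print(s['ee_pos'],s['contact_force'])
E
```

```text
[ 0.64255233 -0.1674687   0.04456251] [-0.99359402 -0.10314951 -0.03059885]
```

View pics/c2.png

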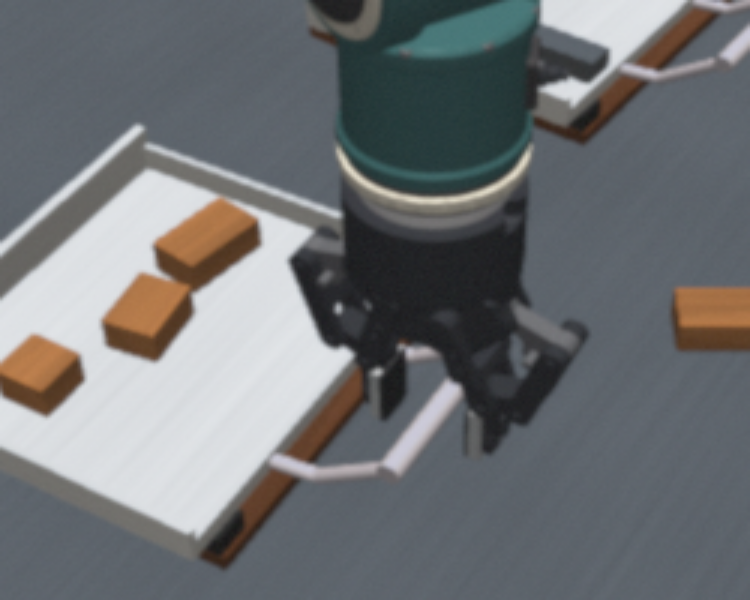

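The fingers straddle the bar, between its arms (bar near crop (425,420), pads at (385,385) and (478,430)). Now I'll close.

Request:
send_rows:
  targets:
    - [[0,0,0,0,0.6],[0,0,0,0,0.7],[0,0,0,0,0.78],[0,0,0,0,0.85],[0,0,0,0,1.0],[0,0,0,0,1.0],[0,0,0,0,1.0],[0,0,0,0,1.0]]

```text
t: 4.3
ee_pos: [0.6466, -0.1677, 0.0479]
ee_rot: [-0.028, 1.564, 0.026]
contact_force: [5.4, -0.7, -0.2]
gripper_width: 0.119
```

```bash
python3 - <<'E'
from h import *
s=arm.read_state();print(s['ee_pos'],s['contact_force'],s['gripper_width'])
for d in [0,2,4,6,8,10,12,14,16,18,20,22,24,25,26,27,28]:
    t=np.radians(d); x=.255*np.cos(t)-.04*np.sin(t)-.255; z=.255*np.sin(t)+.04*np.cos(t)-.04
    print(d,round(-z,4),round(x,4))
E
```

```text
[ 0.64655185 -0.16766068  0.04787653] [ 5.42980045 -0.65297224 -0.17309042] 0.11862230397515808
0 -0.0 0.0
2 -0.0089 -0.0016
4 -0.0177 -0.0034
6 -0.0264 -0.0056
8 -0.0351 -0.008
10 -0.0437 -0.0108
12 -0.0521 -0.0139
14 -0.0605 -0.0173
16 -0.0687 -0.0209
18 -0.0768 -0.0248
20 -0.0848 -0.0291
22 -0.0926 -0.0336
24 -0.1003 -0.0383
25 -0.104 -0.0408
26 -0.1077 -0.0433
27 -0.1114 -0.046
28 -0.115 -0.0486
```

Request:
send_rows:
  targets:
    - [[-0.0045,0,0.001,0,1.0],[-0.009,0,0.001,0,1.0],[-0.0133,0,0.0005,0,1.0],[-0.0177,0,-0.0004,0,1.0],[-0.022,0,-0.0015,0,1.0],[-0.0264,0,-0.0026,0,1.0],[-0.0308,0,-0.0038,0,1.0],[-0.0351,0,-0.005,0,1.0]]

```text
t: 5.1
ee_pos: [0.6389, -0.168, 0.0821]
ee_rot: [-0.026, 1.569, 0.026]
contact_force: [4.8, -0.7, -2.3]
gripper_width: 0.117
```

```bash
python3 - <<'E'
from h import *
a=snap('scene','s3.png');b=snap('top','t3.png')
s=arm.read_state();print(s['ee_pos'],s['contact_force'],s['ft_torque'],s['gripper_width'])
E
```

```text
[ 0.63886097 -0.16800476  0.08225254] [ 5.60268392 -2.55886983 -2.32526322] [-0.28289078 -1.1638495   0.11735382] 0.11913552245225188
```

View pics/s3.png

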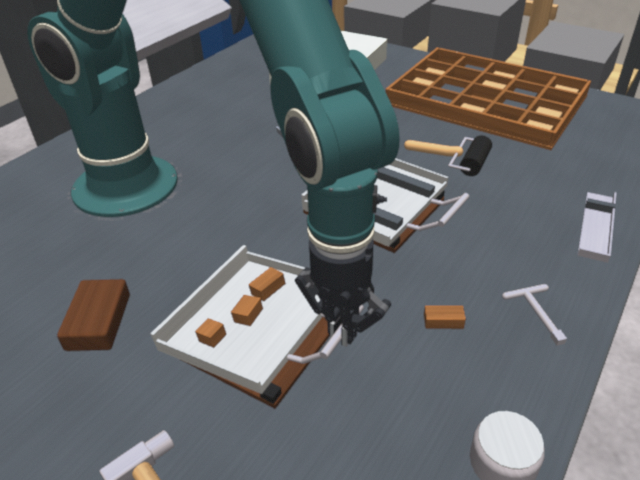

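The tray is rising with the bar held (about 8°), and the blocks are still in place. I'll keep following the arc.

Request:
send_rows:
  targets:
    - [[-0.0043,0,-0.001,0,1.0],[-0.0086,0,-0.0022,0,1.0],[-0.0128,0,-0.0037,0,1.0],[-0.017,0,-0.0053,0,1.0],[-0.0212,0,-0.007,0,1.0],[-0.0254,0,-0.0087,0,1.0],[-0.0296,0,-0.0104,0,1.0],[-0.0336,0,-0.0122,0,1.0]]

```text
t: 6.0
ee_pos: [0.6266, -0.1685, 0.1157]
ee_rot: [-0.026, 1.569, 0.026]
contact_force: [4.7, -2.2, -0.1]
gripper_width: 0.115
```

Request:
send_rows:
  targets:
    - [[-0.004,0,-0.0019,0,1.0],[-0.0081,0,-0.0039,0,1.0],[-0.0121,0,-0.006,0,1.0],[-0.0161,0,-0.0082,0,1.0],[-0.02,0,-0.0104,0,1.0],[-0.0239,0,-0.0127,0,1.0],[-0.0239,0,-0.0127,0,1.0],[-0.0239,0,-0.0127,0,1.0]]

```text
t: 6.8
ee_pos: [0.6145, -0.1691, 0.1397]
ee_rot: [-0.027, 1.568, 0.025]
contact_force: [6.5, -2.8, -0.4]
gripper_width: 0.115
```

```bash
python3 - <<'E'
from h import *
a=snap('scene','s4.png');b=snap('top','t4.png')
s=arm.read_state();print(s['t'],s['ee_pos'],s['contact_force'],s['ft_torque'],s['gripper_width'])
E
```

```text
6.9 [ 0.61456965 -0.16907742  0.13957923] [ 6.32423708 -2.14935679  0.6211639 ] [-0.44627243 -1.52152507  0.10920756] 0.11818138947238861
```

View pics/s4.png

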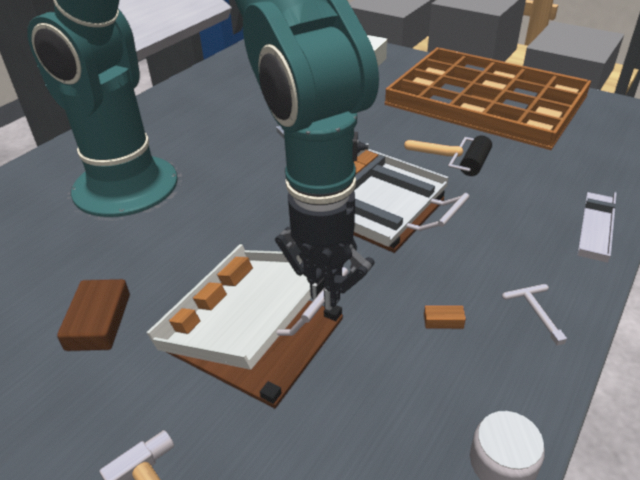

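View pics/t4.png

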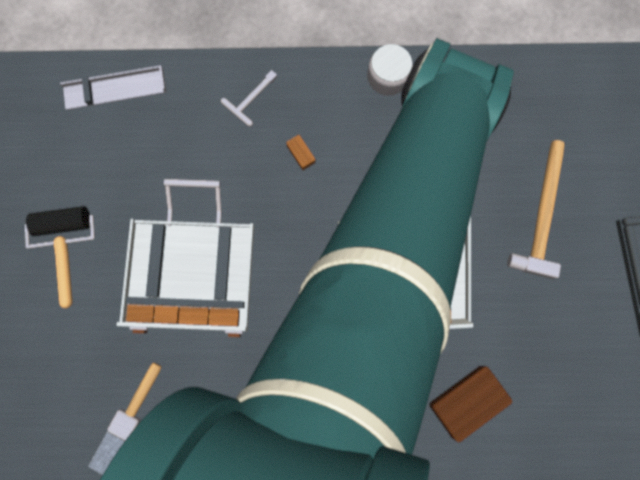

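At about 22° the blocks have slid to or near the fence (scene (183,320), (210,296), (235,270)). The top view is blocked by the arm. I'll tip on to about 27° and hold so they square up.

Request:
send_rows:
  targets:
    - [[-0.003,0,-0.0018,0,1.0],[-0.0062,0,-0.0039,0,1.0],[-0.0094,0,-0.006,0,1.0],[-0.0126,0,-0.0081,0,1.0],[-0.0158,0,-0.0103,0,1.0],[-0.0188,0,-0.0124,0,1.0],[-0.0188,0,-0.0124,0,1.0],[-0.0188,0,-0.0124,0,1.0]]

```text
t: 7.7
ee_pos: [0.6025, -0.1696, 0.159]
ee_rot: [-0.027, 1.567, 0.025]
contact_force: [6.7, -2.2, 1.4]
gripper_width: 0.111
```

```bash
python3 - <<'E'
from h import *
a=snap('scene','s5.png')
cv2.imwrite('pics/c5.png',cv2.resize(a[230:380,140:340],(800,600),interpolation=cv2.INTER_CUBIC)[:,:,::-1])
s=arm.read_state();print(s['t'],s['ee_pos'],s['contact_force'],s['gripper_width'])
E
```

```text
7.75 [ 0.60258503 -0.1696586   0.15894248] [ 6.09031513 -1.98152643  2.64818122] 0.11649894879218081
```

View pics/c5.png

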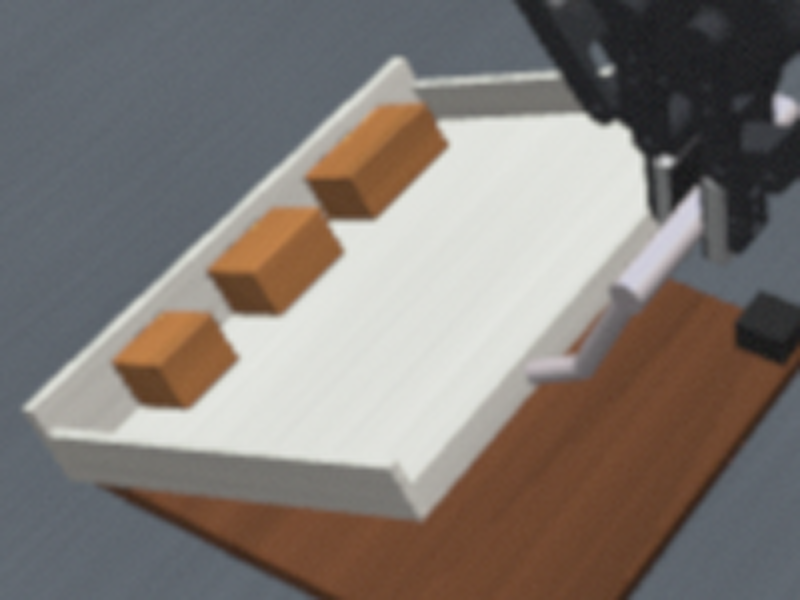

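The blocks look flush. I'll tip slightly further, to about 29°, and hold to make sure, then compare.

Request:
send_rows:
  targets:
    - [[-0.002,0,-0.0014,0,1.0],[-0.004,0,-0.0028,0,1.0],[-0.0055,0,-0.0042,0,1.0],[-0.007,0,-0.0054,0,1.0],[-0.007,0,-0.0054,0,1.0],[-0.007,0,-0.0054,0,1.0],[-0.007,0,-0.0054,0,1.0],[-0.007,0,-0.0054,0,1.0]]

```text
t: 8.55
ee_pos: [0.5975, -0.1699, 0.166]
ee_rot: [-0.027, 1.567, 0.025]
contact_force: [8.1, -3.0, 2.4]
gripper_width: 0.113
```

```bash
python3 - <<'E'
from h import *
a=snap('scene','s6.png')
cv2.imwrite('pics/c6.png',cv2.resize(a[240:340,145:260],(800,600),interpolation=cv2.INTER_CUBIC)[:,:,::-1])
s=arm.read_state();print(s['t'],s['ee_pos'],s['contact_force'],s['gripper_width'])
E
```

```text
8.6 [ 0.59746675 -0.16992314  0.16596044] [ 7.00666602 -3.3412737   1.79070221] 0.11555585356826335
```

View pics/c6.png

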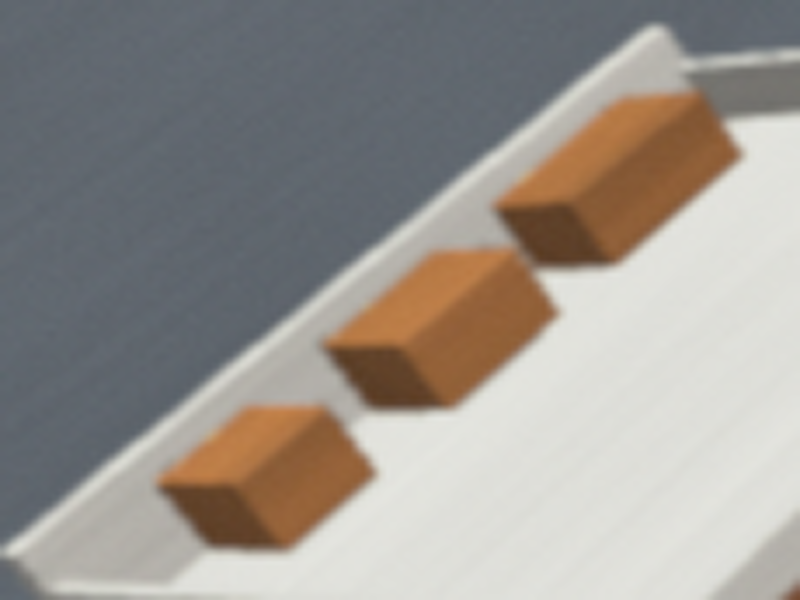

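All three are flush against the fence and in line. I'll lower along the same arc, slower at the end.

Request:
send_rows:
  targets:
    - [[0.003,0,0.0022,0,1.0],[0.0065,0,0.0048,0,1.0],[0.01,0,0.0073,0,1.0],[0.0135,0,0.0097,0,1.0],[0.017,0,0.0121,0,1.0],[0.02,0,0.0141,0,1.0],[0.023,0,0.016,0,1.0],[0.0258,0,0.0178,0,1.0]]

```text
t: 9.4
ee_pos: [0.6146, -0.1691, 0.1399]
ee_rot: [-0.027, 1.569, 0.026]
contact_force: [6.2, -2.1, 4.0]
gripper_width: 0.114
```

Request:
send_rows:
  targets:
    - [[0.003,0,0.0017,0,1.0],[0.006,0,0.0034,0,1.0],[0.009,0,0.005,0,1.0],[0.012,0,0.0066,0,1.0],[0.015,0,0.0082,0,1.0],[0.018,0,0.0097,0,1.0],[0.021,0,0.0112,0,1.0],[0.0239,0,0.0127,0,1.0]]

```text
t: 10.2
ee_pos: [0.6268, -0.1685, 0.1155]
ee_rot: [-0.027, 1.57, 0.026]
contact_force: [4.6, -1.7, 2.1]
gripper_width: 0.116
```

Request:
send_rows:
  targets:
    - [[0.004,0,0.0018,0,1.0],[0.0082,0,0.0035,0,1.0],[0.0124,0,0.0052,0,1.0],[0.0166,0,0.0069,0,1.0],[0.0208,0,0.0085,0,1.0],[0.025,0,0.01,0,1.0],[0.0293,0,0.0112,0,1.0],[0.0336,0,0.0122,0,1.0]]

```text
t: 11.0
ee_pos: [0.639, -0.168, 0.0818]
ee_rot: [-0.027, 1.57, 0.026]
contact_force: [5.6, -1.8, 1.9]
gripper_width: 0.117
```

Request:
send_rows:
  targets:
    - [[0.004,0,0.0012,0,1.0],[0.008,0,0.0024,0,1.0],[0.012,0,0.0036,0,1.0],[0.016,0,0.0047,0,1.0],[0.0195,0,0.0056,0,1.0],[0.0225,0,0.0064,0,1.0],[0.025,0,0.0068,0,1.0],[0.027,0,0.0071,0,1.0]]

```text
t: 11.8
ee_pos: [0.6454, -0.1677, 0.054]
ee_rot: [-0.026, 1.571, 0.026]
contact_force: [3.9, -2.7, -0.1]
gripper_width: 0.118
```

Request:
send_rows:
  targets:
    - [[0.001,0,0.0002,0,1.0],[0.002,0,0.0004,0,1.0],[0.003,0,0.0006,0,1.0],[0.004,0,0.0008,0,1.0],[0.005,0,0.001,0,1.0],[0.006,0,0.0011,0,1.0],[0.007,0,0.0012,0,1.0],[0.008,0,0.0012,0,1.0]]

```text
t: 12.6
ee_pos: [0.6465, -0.1676, 0.048]
ee_rot: [-0.025, 1.571, 0.027]
contact_force: [-4.9, -0.1, 17.1]
gripper_width: 0.116
```

```bash
python3 - <<'E'
from h import *
a=snap('scene','s7.png')
cv2.imwrite('pics/c7.png',cv2.resize(a[230:410,140:380],(800,600),interpolation=cv2.INTER_CUBIC)[:,:,::-1])
s=arm.read_state();print(s['t'],s['ee_pos'],s['contact_force'],s['gripper_width'])
E
```

```text
12.65 [ 0.64646344 -0.16763381  0.04799208] [-3.22597556 -0.31835942 10.68305365] 0.1202730965184831
```

View pics/c7.png

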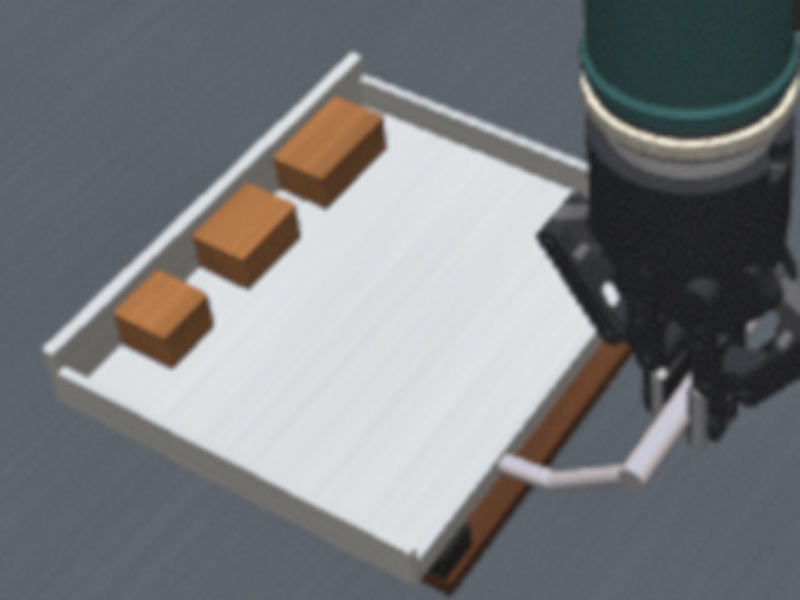

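The tray is down on its stop (TCP back at 0.048, upward contact force) with the blocks still at the fence. I'll ease off 1 mm, open, then rise.

Request:
send_rows:
  targets:
    - [[-0.0005,0,0,0,1.0],[-0.001,0,0,0,1.0],[-0.001,0,0,0,0.85],[-0.001,0,0,0,0.75],[-0.001,0,0,0,0.65],[-0.001,0,0,0,0.55],[-0.001,0,0,0,0.5],[-0.001,0,0,0,0.5]]

```text
t: 13.45
ee_pos: [0.6467, -0.1675, 0.0472]
ee_rot: [-0.026, 1.571, 0.026]
contact_force: [0.1, 0.0, 0.5]
gripper_width: 0.499
```

Request:
send_rows:
  targets:
    - [[-0.005,0,0,0,0.5],[-0.015,0,0,0,0.5],[-0.03,0,0,0,0.5],[-0.05,0,0,0,0.5],[-0.075,0,0,0,0.5],[-0.1,0,0,0,0.5],[-0.13,0,0,0,0.5],[-0.16,0,0,0,0.5]]

```text
t: 14.25
ee_pos: [0.6468, -0.1677, 0.2102]
ee_rot: [-0.026, 1.569, 0.026]
contact_force: [0.6, 0.0, 0.2]
gripper_width: 0.499
```

Request:
send_rows:
  targets:
    - [[0,0.03,0,0,0.5],[0,0.07,0,0,0.5],[0,0.11,0,0,0.5],[0,0.15,0,0,0.5],[0,0.19,0,0,0.5],[0,0.23,0,0,0.5],[0,0.27,0,0,0.5],[0,0.3,0,0,0.5]]

```text
t: 15.05
ee_pos: [0.6366, 0.1357, 0.2091]
ee_rot: [-0.027, 1.569, 0.029]
contact_force: [0.2, -0.1, -0.0]
gripper_width: 0.497
```

```bash
python3 - <<'E'
from h import *
a=snap('scene','s8.png');b=snap('top','t8.png')
cv2.imwrite('pics/c8.png',np.hstack([cv2.resize(a[230:410,140:380],(400,300)),cv2.resize(b[150:350,320:490],(340,300))])[:,:,::-1])
s=arm.read_state();print(s['t'],s['ee_pos'],s['contact_force'])
hsv=cv2.cvtColor(b,cv2.COLOR_RGB2HSV)
m=((hsv[...,1]>120)&(hsv[...,0]<20)).astype(np.uint8);m[:,:345]=0;m[:255]=0;m[324:]=0;m[:,465:]=0
for c in cv2.findContours(m,cv2.RETR_EXTERNAL,cv2.CHAIN_APPROX_NONE)[0]:
    if cv2.contourArea(c)>100: r=cv2.minAreaRect(c); print(np.round(r[0],1),np.round(r[1],1),round(r[2],1),ray('top',*r[0],.053).round(4))
E
```

```text
15.15 [0.63624331 0.13929    0.208642  ] [-0.54266932 -0.48790191  0.04167233]
[369.6 313.1] [14.5 27.4] 85.9 [ 0.4085 -0.1141  0.053 ]
[406.2 310.8] [14.6 22. ] 86.6 [ 0.4116 -0.1772  0.053 ]
[439.5 309. ] [14. 17.] 90.0 [ 0.414  -0.2347  0.053 ]
```

View pics/c8.png

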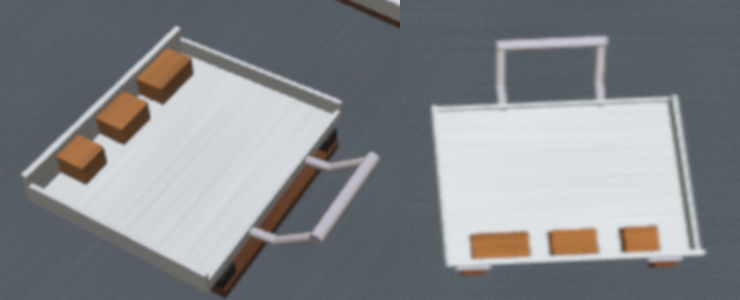

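```bash
python3 -c "
from rig import arm
print(arm.close_job())"
```

```text
the job is handed in; nothing more can be done
None
```

I tipped the right-hand galley by its bar to about 29°, and all three blocks slid down flush against the fence in one row. I then lowered it along the same arc onto its stop, opened the gripper, moved the arm well clear and handed the job in at about 15 s.

**Last checks:**
- **Row:** in the top view the block centres lie on a line about 2.6° to the world y axis, against a tray yaw of about 2°. Each centre is about 15 mm from where I estimate the fence face to be, which is half a block's width. The scene view also shows them flush.
- **Galley:** the tray looks level in both views. When I set it down, the tool read the same height as at the first grip, 48 mm, and felt it seat on the stop with about 17 N.
- **Robot:** the contact force is near zero with the arm clear of the galley, and the blocks were never touched. The highest contact force reported was about 17 N.

**Small disagreements:**
- The bar sat about 3.5 mm farther from the robot than the camera put it. I corrected for this during the lift.
- The top view was blocked by the arm during the tilt, so I judged the blocks then from the scene camera alone.

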